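# Wipe broken cap chips off the decapping plate

### The arm

A 6-joint arm with a two-finger parallel gripper is mounted at the origin on the work surface. World frame = base frame: x ahead of the robot, y to its left, z up, the work surface at z = 0. Lengths are in m, angles in rad, forces in N, time in s.
With the tool pointing down it reaches from about 0.35 to 0.975 m from the base axis. Payload 4.9 kg.
Tool frame: the origin (TCP) lies at the very end of the fingers, on their centre line; the grasp point (between the pads) lies 19 mm behind it; z points along the fingers, y is the line along which they close (so a half turn about z gives the same grasp; the last joint's range is limited). The gripper opens to 85 mm and grips with 20 to 120 N. Pads are 22 mm wide; open, the fingers measure 114 mm over their backs; the gripper's body (76 mm by 85 mm) begins 54 mm behind the grasp point. The pads swing forward as they close: fully open they stand 13 mm farther back than shut.
Start: joints at [1.074, 0.053, 1.613, -0, 1.476, -0.119], TCP at [0.231, 0.581, 0.231] pointing down, gripper open.
Joint ranges: [-3.01, 3.01], [-1.01, 2.22], [0.06, 2.58], [-1.02, 4.17], [0.09, 2.62], [-3.14, 3.14]. Speed limits (rad/s): [2.57, 2.57, 3.14, 3.14, 3.14, 3.14].

### API

Orientations are given as a rotation vector (axis times angle).
In Python, from station import get_obs, get_image, get_calibration, finish_job gives the robot as it stands.
- The arm moves only by the tool servo_tool, never from a script. Its argument "increments" is a list of rows, each a list of 5 numbers: the opening, from 0 (shut) to 1 (fully open), then the shift along the tool's x, y, z in mm, then the turn about the tool's z in degrees. In form: [[jaw, tx, ty, tz, spin], ...]. A call has 1 to 12 rows; each row shifts and turns the commanded pose from where the row before left it, along the tool's axes as they then stand; what a row does not reach is not made up. A row lasts 1/8 s, in which the tool goes at most 62.5 mm and 10.7 degrees, less where a joint would pass 70% of its speed; a pose out of reach is approached as far as the arm can. A call is refused whole if a number of a shift passes 62.5 or a number of a turn 10.7, either way. A call with a gripper value outside its range is refused whole. The fingers move at their own pace and stop on an object; "force" is the grip in N (left out, the last holds). Time passes only in rows, so rows that do not move let the fingers close. It gives the time, the measured TCP pose, the force, the opening and the grip force at its end, in the units of the state.
- get_obs(): the state, without advancing time (a new reading comes with each control period).
- get_image(name): name is "scene" or "top" or "wrist"; returns the picture (400x640x3 uint8, red, green, blue); there is no depth.
- get_calibration(name): a dict with "fx", "fy", "cx", "cy" (pixels), "R" (3x3) and "t" (3): a world point X has camera coordinates R X + t; the wrist camera has in their place "mount" (4x4, takes a point from camera to tool coordinates, whose origin is the TCP and whose axes are the flange's). Camera axes: x right, y down, z forward; pixel columns grow to the right and rows downward; lengths in m; the calibration is good to about 2 mm. A picture is of the moment at which its call begins: read the wrist's pose just before it. get_calibration takes no time and is no camera call.
- finish_job(): hands the job in; it is judged then, once.
The state is a dict: "t": time; "q": joint angles; "dq": joint speeds; "effort": joint torques, N m; "tool_pos": TCP position; "tool_rot": TCP orientation; "contact_force": force on the tool from outside, world axes, zero at the start; "wrist_torque": the same for the moment, N m; "opening": finger opening in m; "grip_force": force on a finger pad.
Only numpy, scipy, OpenCV 4.12 (cv2) and the standard library are available. Lean on these libraries where they do the work, as an engineer would, in place of code of your own. Each camera call takes 0.05 s, during which the arm holds its last target. There are 200 camera calls.

### The job

Lift the blue scraper block out of its rack, set it down standing somewhere clear of the rack, and take it again near one of its ends so that it reaches in under the clear shield; with it wipe all five purple chips off the white plate into the yellow catch trough, touching the chips with the scraper only. Then leave the scraper standing upright and wholly on the black mat, lined up lengthwise with it. Do not push against the clear shield and do not disturb the other things on the bench.

Things in the scene. Friction and masses are not known exactly. Their poses are not given: they have to be found in the camera images.
- station: Fixed white plate, flat top 40 mm above the bench. Origin on the bench; own x points roughly away from the robot, y to its left (yaw within 0.2 rad). Top spans x -120..+125 mm, y -205..+130 mm; a lip 14 mm high along the far edge (x +115..+125 mm), other edges bare; trough at the +y edge. Chips start in x -55..+80, y -80..+75 mm; the strip y -205..-85 mm starts clean and is open above.
- shield: Clear fixed sheet with orange front edge over the far part of the plate; origin and axes as the station's. 4 mm thick, underside 85 mm above the plate (125 mm above the bench), spans station x -10..+120 mm, y -70..+130 mm. On two 10 mm posts at station x +120 mm, y -55 and +115 mm, else open all round below: a scraper can pass under it from the -y side to the +y side.
- trough (a point): Centre of the inner floor of the yellow open catch trough beside the plate's +y edge, 4 mm above the bench, axes as the station's. Inside 235 mm (x) by 100 mm (y); the rim is 32 mm above the bench, 8 mm lower than the plate's top, and it begins directly at the plate's edge.
- scraper: Blue scraper block, 190 mm long (own x), 55 mm high, loose, about 0.16 kg, in the rack at the start. Stands on a black rubber foot 36 mm wide, 14 mm high; above it a blue grip body 26 mm wide (own y) along the whole length, with white bands near the ends, which are alike. Origin: centre of the underside, z up.
- rack: Ivory scraper rack, fixed, left or right of the station: base 225 x 64 mm, its floor 8 mm above the bench; the scraper stands on it along the rack's x. Walls 52 mm high enclose both ends of the scraper (slot 42 mm wide): only its middle 90 mm is free for fingers. Open at the top: lift straight up. Origin on the bench under its centre.
- mat: Black rubber parking mat, fixed, on the other side of the station from the rack: 250 mm (x) by 120 mm (y), 4 mm thick. Origin: centre of its underside.
- chip0: One of five alike broken purple cap pieces lying loose on the plate, about 28 x 22 mm, 9 mm high, 12 g. Origin: underside near its centre.
- chip1: One of five alike broken purple cap pieces lying loose on the plate, about 28 x 22 mm, 9 mm high, 12 g. Origin: underside near its centre.
- chip2: One of five alike broken purple cap pieces lying loose on the plate, about 28 x 22 mm, 9 mm high, 12 g. Origin: underside near its centre.
- chip3: One of five alike broken purple cap pieces lying loose on the plate, about 28 x 22 mm, 9 mm high, 12 g. Origin: underside near its centre.
- chip4: One of five alike broken purple cap pieces lying loose on the plate, about 28 x 22 mm, 9 mm high, 12 g. Origin: underside near its centre.
- tube_rack: Bystander, loose: black low tube rack, 90 x 130 x 45 mm. Origin: centre of its underside. Leave it where it is.
- tip_box: Bystander, loose: white tip box with yellow frame, 88 x 128 x 57 mm. Origin: centre of its underside. Leave it where it is.
- reagent: Bystander, loose: amber reagent bottle, 60 mm diameter, 130 mm high. Origin: centre of its underside. Leave it where it is.
- jar: Bystander, loose: white jar with a blue lid, 66 mm diameter, 80 mm high. Origin: centre of its underside. Leave it where it is.
There are look-alikes about, which are no part of the job. Of the things shaped like the scraper, the blue one is meant.

How it is judged:
On the way, in this order (a step that is already met when the one before it is completed fails the run):
1. the scraper is lifted out of the rack (z of scraper in the frame of rack above 0.06 m and contact force between the fingers and scraper above 0.5 N), for 0.1 s.
2. the scraper is put down standing, clear of the rack, and let go (contact force between the fingers and scraper below 0.1 N and angle between scraper's own z axis and vertical below 0.1 rad and linear speed of scraper below 0.02 m/s and horizontal distance between scraper and rack above 0.12 m), for 0.2 s.
3. the scraper is taken again near one end (more than 50 mm from its middle) (contact force between the fingers and scraper above 1 N and (x of the grasp point in the frame of scraper above 0.05 m or x of the grasp point in the frame of scraper below -0.05 m)), for 0.1 s.
4. all five chips are in the trough (x of chip0 in the frame of trough between -0.122 and 0.122 m and y of chip0 in the frame of trough between -0.055 and 0.055 m and z of chip0 in the frame of trough between -0.01 and 0.032 m and x of chip1 in the frame of trough between -0.122 and 0.122 m and y of chip1 in the frame of trough between -0.055 and 0.055 m and z of chip1 in the frame of trough between -0.01 and 0.032 m and x of chip2 in the frame of trough between -0.122 and 0.122 m and y of chip2 in the frame of trough between -0.055 and 0.055 m and z of chip2 in the frame of trough between -0.01 and 0.032 m and x of chip3 in the frame of trough between -0.122 and 0.122 m and y of chip3 in the frame of trough between -0.055 and 0.055 m and z of chip3 in the frame of trough between -0.01 and 0.032 m and x of chip4 in the frame of trough between -0.122 and 0.122 m and y of chip4 in the frame of trough between -0.055 and 0.055 m and z of chip4 in the frame of trough between -0.01 and 0.032 m), for 0.2 s.
At the end, for the whole second after the job is handed in: All five chips lie in the trough, below its rim; the scraper stands upright (within 0.1 rad), released and at rest on the mat, its centre within 60 mm of the mat's centre along it and 45 mm across, its length within 0.5 rad of the mat's (all of step 4 and contact force between the fingers and scraper below 0.1 N and angle between scraper's own z axis and vertical below 0.1 rad and linear speed of scraper below 0.02 m/s and x of scraper in the frame of mat between -0.06 and 0.06 m and y of scraper in the frame of mat between -0.045 and 0.045 m and z of scraper in the frame of mat between 0 and 0.008 m and angle between the x axis of scraper and the x axis of mat, either way round below 0.5 rad); the robot touches nothing.
It fails at once if a chip is touched by the robot itself (contact force between any of the fingers, the arm and chip0 above 0.5 N or contact force between any of the fingers, the arm and chip1 above 0.5 N or contact force between any of the fingers, the arm and chip2 above 0.5 N or contact force between any of the fingers, the arm and chip3 above 0.5 N or contact force between any of the fingers, the arm and chip4 above 0.5 N).
It fails at once if the shield is pushed (over 6 N) by the robot or the scraper (contact force between any of the fingers, the arm, scraper and shield above 6 N).
It fails at once if a bystander is moved more than 25 mm (distance of any of tube_rack, tip_box, reagent, jar from where it was at the start of the episode above 0.025 m).
It also fails if it takes over 61 s, if anything falls off the work surface, if the arm or the gripper's body presses on something with over 40 N, if the wrist force passes 120 N, or if a joint passes its speed limit or range.

## Working session

There is one attempt and no reset: what is moved stays moved. The work goes in short steps, Python scripts to look and compute and a tool call to move; the robot and the scene stay as the last step left them, time stands still between calls to the robot, and variables do not carry over. Pictures are saved under pics/ and viewed, at most 10 in all, crops included, and the job is handed in when it is done.

Besides the shell and the picture viewer there is one more tool, called as name(argument=value, ...), one argument or row to a line, values as JSON. servo_tool: Moves the arm, as the interface text tells. Its arguments: {"type":"object","properties":{"increments":{"type":"array"},"force":{"type":"number"}},"required":["increments"]}

```bash
mkdir -p pics; ls; python3 - <<'E'
from station import *
import cv2,numpy as np
o=get_obs();print(o['t'],o['tool_pos'],o['tool_rot'],o['opening'])
for n in("top","scene"):
    im=get_image(n);cv2.imwrite(f'pics/{n}0.png',im[:,:,::-1])
    c=get_calibration(n);print(n,{k:np.round(v,4).tolist() for k,v in c.items()})
print(get_calibration("wrist"))
E
```

```text
pics
0.0 [0.23024932 0.58035984 0.23004513] [-0.58981746 -3.08509899  0.0031185 ] 0.08547293502458887
top {'fx': 376.9898, 'fy': 376.9898, 'cx': 315.1126, 'cy': 203.6469, 'R': [[0.0006, -0.9999, -0.0153], [-0.9971, 0.0006, -0.0757], [0.0757, 0.0153, -0.997]], 't': [-0.0122, 0.487, 1.0321]}
scene {'fx': 455.5416, 'fy': 455.5416, 'cx': 320.8904, 'cy': 200.1629, 'R': [[-0.2624, 0.9649, 0.0132], [0.5742, 0.1671, -0.8015], [-0.7755, -0.2027, -0.5979]], 't': [0.1603, -0.2204, 1.9302]}
{'fx': 311.7093786982821, 'fy': 311.7093786982821, 'cx': 319.31760158511025, 'cy': 204.04278490170302, 'mount': array([[-2.16590605e-03, -9.56291051e-01, -2.92408506e-01,
         7.52192646e-02],
       [ 9.99997501e-01, -1.90910571e-03, -1.16357742e-03,
         5.59628489e-04],
       [ 5.54479923e-04, -2.92410296e-01,  9.56292796e-01,
        -1.41864983e-01],
       [ 0.00000000e+00,  0.00000000e+00,  0.00000000e+00,
         1.00000000e+00]])}
```

View pics/top0.png

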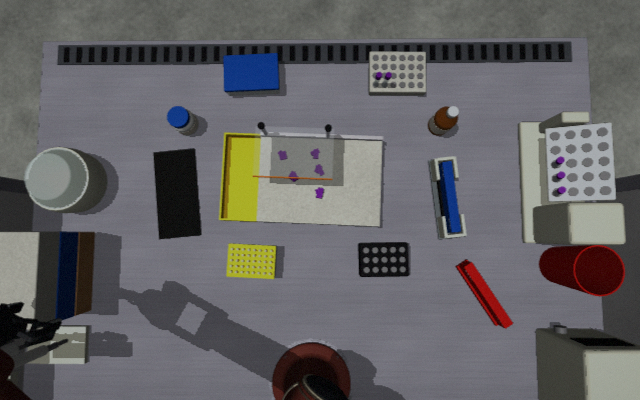

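View pics/scene0.png

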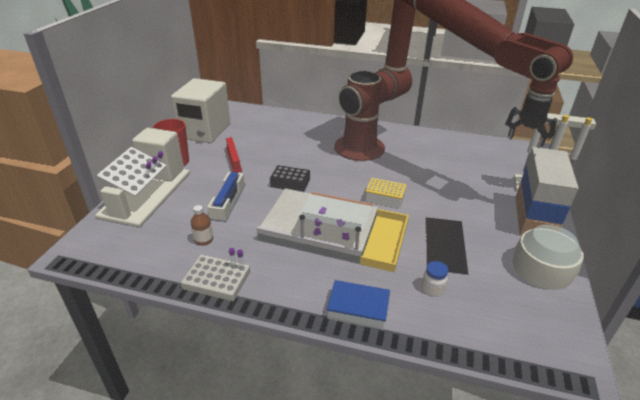

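The top view shows the plate at about (258–383, 135–225) px, with the trough to its left and the orange shield edge at (253–332, 177). The blue scraper in its rack is at (450, 197), the mat at (178, 193), and the five chips are around (283–320, 150–195).

```bash
cat > h.py <<'E'
from station import *
import cv2,numpy as np
def ray(n,px,z):
    c=get_calibration(n);px=np.atleast_2d(px).astype(float)
    d=np.c_[(px[:,0]-c['cx'])/c['fx'],(px[:,1]-c['cy'])/c['fy'],np.ones(len(px))]@np.array(c['R'])
    o=-np.array(c['R']).T@np.array(c['t'])
    return o+d*((z-o[2])/d[:,2])[:,None]
def mask(im,roi,lo,hi):
    m=cv2.inRange(cv2.cvtColor(im,cv2.COLOR_RGB2HSV),np.array(lo),np.array(hi));k=np.zeros_like(m)
    x0,y0,x1,y1=roi;k[y0:y1,x0:x1]=m[y0:y1,x0:x1];return k
def pts(m): return np.argwhere(m>0)[:,::-1].astype(float)
def big(m):
    n,l,s,c=cv2.connectedComponentsWithStats(m);return (l==1+np.argmax(s[1:,4])).astype(np.uint8)*255
def rect(P,z,n="top"):
    w=ray(n,P,z)[:,:2].astype(np.float32)
    (c,s,a)=cv2.minAreaRect(w*1000);return np.round(c,1),np.round(s,1),round(a,2)
E
python3 - <<'E'
from h import *
im=get_image("top")
sc=big(mask(im,(425,145,475,250),(100,120,40),(130,255,255)));print('scraper',rect(pts(sc),.063))
rk=mask(im,(425,145,475,250),(0,0,110),(40,90,255));
n,l,s,c=cv2.connectedComponentsWithStats(rk);print('rackcomps',s[1:][s[1:,4]>30].tolist())
print('rack',rect(pts(rk),.052))
mt=big(mask(im,(140,135,215,250),(0,0,0),(180,255,45)));print('mat',rect(pts(mt),.004))
ye=big(mask(im,(210,125,262,230),(20,130,60),(35,255,255)));print('yel',rect(pts(ye),.032))
pl=big(cv2.bitwise_or(mask(im,(335,125,395,232),(0,0,130),(180,60,255)),mask(im,(258,180,395,235),(0,0,130),(180,60,255))))
print('plate',rect(pts(pl),.04))
h=cv2.convexHull(pts(pl).astype(np.float32));ap=cv2.approxPolyDP(h,4,True)[:,0];print(np.c_[ap,ray("top",ap,.04)[:,:2]*1000].round(1).tolist())
orr=mask(im,(245,165,345,190),(5,120,80),(18,255,255));P=pts(orr);print('orange',rect(P,.127),P.min(0),P.max(0))
ch=mask(im,(265,140,335,205),(130,80,40),(165,255,255))
n,l,s,c=cv2.connectedComponentsWithStats(ch)
for i in range(1,n):
    if s[i,4]>8: print('chip',c[i].round(1),s[i,4],(ray("top",c[i],.045)*1000).round(0))
v=cv2.resize(im[120:260,210:480],None,fx=2.9,fy=2.9,interpolation=cv2.INTER_CUBIC)
cv2.imwrite('pics/crop.png',v[:,:,::-1])
E
```

```text
scraper (array([ 502.9, -368.9]), array([190.1,  37.4]), 5.96)
rackcomps []
rack (array([ 506.2, -373.7]), array([211.6,  57.2]), 6.04)
mat (array([518.4, 381.8]), array([248.9, 119.4]), 5.61)
yel (array([562.4, 196.9]), array([102.1, 245.7]), 87.66)
plate (array([547.5, -24.2]), array([333.8, 236.7]), 87.62)
[[381.0, 141.0, 658.4, -194.1], [378.0, 225.0, 427.2, -183.0], [258.0, 220.0, 440.7, 143.2], [259.0, 180.0, 550.6, 141.7], [345.0, 140.0, 661.6, -95.0]]
orange (array([545.4,  44.4]), array([196.4,   4.1]), 87.6) [253. 176.] [331. 179.]
chip [314.9 153.2] 55 [[624. -12.  45.]]
chip [282.2 154.6] 59 [[620.  78.  45.]]
chip [318.9 169.6] 60 [[578. -23.  45.]]
chip [292.5 174.2] 33 [[566.  49.  45.]]
chip [293.8 179.5] 12 [[551.  46.  45.]]
chip [319.1 192.3] 67 [[516. -24.  45.]]
```

View pics/crop.png

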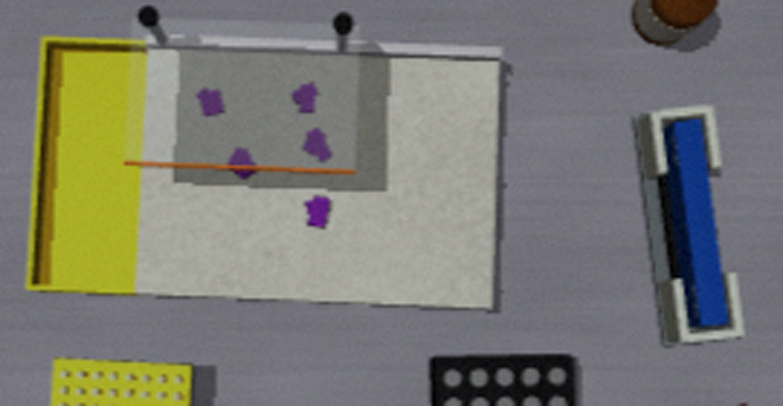

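The crop confirms one straight pass along +y covers every chip. The scraper would span station x of about -87..+103 mm. The fits match the given sizes: plate 334 x 237 mm without the lip, mat 249 x 119 mm, scraper 190 mm long. I'll turn the tool to the rack's yaw first.

servo_tool(
  increments=[
    [1, 0, 0, 0, -9.2],
    [1, 0, 0, 0, -9.2],
    [1, 0, 0, 0, -9.2],
  ],
  force=100,
)

```text
t: 0.52
tool_pos: [0.2304, 0.5807, 0.2308]
tool_rot: [0.171, -3.136, 0.001]
contact_force: [0.1, 0.0, 0.2]
opening: 0.0853
grip_force: 0.0
```

```bash
cat >> h.py <<'E'
from scipy.spatial.transform import Rotation as Ro
ST=np.array([551.5,13.]);YAW=-2.4
def st(x,y):
    a=np.radians(YAW);return ST+np.array([[np.cos(a),-np.sin(a)],[np.sin(a),np.cos(a)]])@[x,y]
def to(x,y,z,psi=None):
    o=get_obs();R=Ro.from_rotvec(o['tool_rot']).as_matrix();p=np.array(o['tool_pos'])*1000
    ps=np.degrees(np.arctan2(R[1,1],R[0,1]))-90
    print('t',round(o['t'],2),'tcp',p.round(1),'psi',round(ps,2),'tilt',R[:2,2].round(4),'| shift',(R.T@(np.array([x,y,z])-p)).round(1),'spin',None if psi is None else round(ps-psi,2),'F',np.round(o['contact_force'],1),'open',round(o['opening']*1000,1),'grip',round(o['grip_force'],1))
E
python3 - <<'E'
from h import *
im=get_image("top")
hsv=cv2.cvtColor(im,cv2.COLOR_RGB2HSV)
m=mask(im,(425,145,475,250),(100,120,40),(130,255,255));v=hsv[:,:,2][m>0];print(np.percentile(v,[5,20,40,60,80,95]))
t,_=cv2.threshold(v.reshape(-1,1),0,255,cv2.THRESH_OTSU);print(t)
b=big(mask(im,(425,145,475,250),(100,120,int(t)),(130,255,255)));print('top face',rect(pts(b),.063))
to(503,-374,30,6)
E
```

```text
[ 43.05  49.   121.   129.   131.   133.  ]
90.0
top face (array([ 503.8, -374. ]), array([188.3,  26.6]), 6.09)
t 0.57 tcp [230.4 580.7 230.8] psi 6.44 tilt [-0.0004 -0.0008] | shift [-163.9 -979.1  201.4] spin 0.44 F [-0.1 -0.3  0.2] open 85.1 grip 0.0
```

servo_tool(
  increments=[
    [1, -55, -20, 0, 0.4],
    [1, -55, -59, 0, 0],
    [1, -54, -60, 0, 0],
    [1, 0, -60, 0, 0],
    [1, 0, -60, 0, 0],
    [1, 0, -60, 0, 0],
    [1, 0, -60, 0, 0],
    [1, 0, -60, 0, 0],
    [1, 0, -60, 0, 0],
    [1, 0, -60, 0, 0],
    [1, 0, -60, 0, 0],
    [1, 0, -60, 0, 0],
  ],
)

```text
t: 2.08
tool_pos: [0.4323, -0.0562, 0.2314]
tool_rot: [-0.148, 3.137, -0.0]
contact_force: [0.6, 0.2, 0.2]
opening: 0.0853
grip_force: 0.0
```

servo_tool(
  increments=[
    [1, 0, -60, 0, 0],
    [1, 0, -60, 0, 0],
    [1, 0, -60, 0, 0],
    [1, 0, -60, 0, 0],
    [1, 0, 0, 0, 0],
    [1, 0, 0, 0, 0],
  ],
)

```text
t: 2.82
tool_pos: [0.4555, -0.2929, 0.2308]
tool_rot: [0.149, -3.137, -0.002]
contact_force: [-0.3, 0.5, 0.4]
opening: 0.0854
grip_force: 0.0
```

```bash
python3 -c "
from h import *
to(503.5,-374,30,6.05)"
```

```text
t 2.83 tcp [ 455.5 -292.9  230.8] psi 5.46 tilt [-0.0007  0.0011] | shift [-40.2 -85.5 200.7] spin -0.59 F [-0.3  0.5  0.4] open 85.4 grip 0.0
```

servo_tool(
  increments=[
    [1, -20, -43, 0, -0.6],
    [1, -20, -42.5, 0, 0],
    [1, 0, 0, 40, 0],
    [1, 0, 0, 40, 0],
    [1, 0, 0, 30, 0],
    [1, 0, 0, 0, 0],
    [1, 0, 0, 0, 0],
  ],
)

```text
t: 3.7
tool_pos: [0.5052, -0.3738, 0.1231]
tool_rot: [-0.17, 3.135, -0.003]
contact_force: [0.2, -0.9, 0.8]
opening: 0.0854
grip_force: 0.0
```

```bash
python3 - <<'E'
from h import *
im=get_image("wrist");cv2.imwrite('pics/w1.png',im[:,:,::-1])
to(503.5,-374,29,6.05)
E
```

```text
t 3.75 tcp [ 505.5 -374.4  123.8] psi 6.19 tilt [ 0.0027 -0.0025] | shift [ 2.1  0.8 94.8] spin 0.14 F [-0.4 -0.2 -0. ] open 85.4 grip 0.0
```

View pics/w1.png

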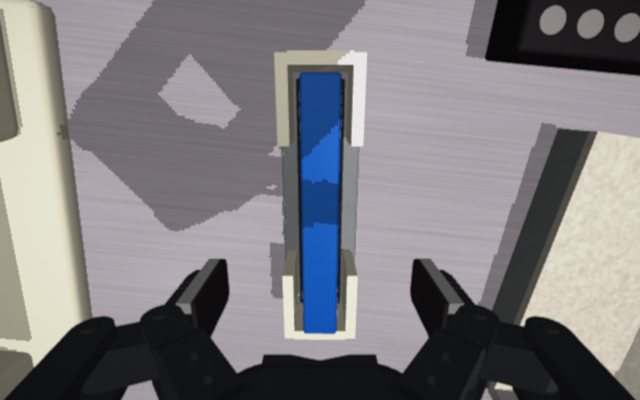

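The wrist view shows the scraper straight along column 321, midway between the pads at columns 228 and 412, so I'll go down and grip.

servo_tool(
  increments=[
    [1, 2, 0.5, 35, 0.1],
    [1, 0, 0, 35, 0],
    [1, 0, 0, 25, 0],
    [1, 0, 0, 0, 0],
    [0, 0, 0, 0, 0],
    [0, 0, 0, 0, 0],
    [0, 0, 0, 0, 0],
    [0, 0, 0, 0, 0],
    [0, 0, 0, 0, 0],
    [0, 0, 0, 0, 0],
  ],
  force=80,
)

```text
t: 5.0
tool_pos: [0.503, -0.3746, 0.0277]
tool_rot: [-0.166, 3.136, -0.002]
contact_force: [-0.4, -0.2, 5.8]
opening: 0.0251
grip_force: 79.6
```

```bash
python3 -c "
from h import *
to(503.5,-374,140,6.05)"
```

```text
t 5.0 tcp [ 503.  -374.6   27.7] psi 6.06 tilt [ 0.0016 -0.0014] | shift [  -0.7    0.3 -112.3] spin 0.01 F [-0.4 -0.2  5.8] open 25.1 grip 79.6
```

servo_tool(
  increments=[
    [0, 0, 0, -20, 0],
    [0, 0, 0, -30, 0],
    [0, 0, 0, -40, 0],
    [0, 0, 0, -20, 0],
    [0, 0, 0, -10, 0],
    [0, 0, 0, 0, 0],
    [0, 0, 0, 0, 0],
  ],
)

```text
t: 5.88
tool_pos: [0.5014, -0.3731, 0.1443]
tool_rot: [0.166, -3.135, -0.004]
contact_force: [-0.4, 0.6, -1.8]
opening: 0.0251
grip_force: 78.8
```

```bash
python3 -c "
from h import *
x,y=st(8,-150);print(x,y)
to(x,y,60.5,-2.4)"
```

```text
553.211634581411 -137.20342974466234
t 5.88 tcp [ 501.4 -373.1  144.3] psi 6.05 tilt [-0.0024  0.0023] | shift [-76.6 228.9  84.2] spin 8.45 F [-0.4  0.6 -1.8] open 25.1 grip 78.8
```

servo_tool(
  increments=[
    [0, 0, 25, 0, 0],
    [0, 0, 45, 0, 0],
    [0, -12, 45, 0, 0],
    [0, -22, 45, 0, 0],
    [0, -22, 40, 0, 4.2],
    [0, -20, 26, 0, 4.2],
    [0, 0, 0, 0, 0],
    [0, 0, 0, 0, 0],
  ],
)

```text
t: 6.88
tool_pos: [0.5552, -0.1425, 0.1451]
tool_rot: [-0.063, -3.139, -0.001]
contact_force: [-0.7, -0.3, -2.1]
opening: 0.0253
grip_force: 79.1
```

```bash
python3 -c "
from h import *
x,y=st(8,-150);to(x,y,60.5,-2.4)
im=get_image('top');cv2.imwrite('pics/t2.png',im[:,:,::-1])"
```

```text
t 6.88 tcp [ 555.2 -142.5  145.1] psi -2.31 tilt [-0.0022  0.0004] | shift [ 2.   5.2 84.6] spin 0.09 F [-0.7 -0.3 -2.1] open 25.3 grip 79.1
```

servo_tool(
  increments=[
    [0, 2, 5, 30, 0.1],
    [0, 0, 0, 30, 0],
    [0, 0, 0, 15, 0],
    [0, 0, 0, 5, 0],
    [0, 0, 0, 3, 0],
    [0, 0, 0, 1.5, 0],
    [0, 0, 0, 0, 0],
    [0, 0, 0, 0, 0],
  ],
)

```text
t: 7.92
tool_pos: [0.5545, -0.1375, 0.0624]
tool_rot: [0.067, 3.14, -0.0]
contact_force: [-0.5, -0.4, -1.5]
opening: 0.0251
grip_force: 79.1
```

```bash
python3 -c "
from h import *
x,y=st(8,-150);to(x,y,60,-2.4)"
```

```text
t 7.92 tcp [ 554.5 -137.5   62.4] psi -2.44 tilt [ 0.0009 -0.0003] | shift [1.3 0.2 2.4] spin -0.04 F [-0.5 -0.4 -1.5] open 25.1 grip 79.1
```

servo_tool(
  increments=[
    [0, 0, 0, 1.5, 0],
    [0, 0, 0, 1, 0],
    [0, 0, 0, 0.5, 0],
    [0, 0, 0, 0, 0],
  ],
)

```text
t: 8.43
tool_pos: [0.5543, -0.1374, 0.0597]
tool_rot: [-0.067, -3.141, -0.0]
contact_force: [-3.3, 1.9, 5.1]
opening: 0.0249
grip_force: 80.0
```

servo_tool(
  increments=[
    [1, 0, 0, 0, 0],
    [1, 0, 0, 0, 0],
    [1, 0, 0, 0, 0],
    [1, 0, 0, 0, 0],
    [1, 0, 0, 0, 0],
    [1, 0, 0, 0, 0],
    [1, 25, 0, 0, 0],
    [1, 30, 0, 0, 0],
    [1, 20, 0, 0, 0],
    [1, 0, 0, 0, 0],
  ],
)

```text
t: 9.68
tool_pos: [0.4784, -0.134, 0.0586]
tool_rot: [-0.068, -3.141, -0.0]
contact_force: [0.2, -0.6, 0.6]
opening: 0.0855
grip_force: 0.0
```

```bash
python3 - <<'E'
from h import *
x,y=st(8-75,-150);to(x,y,60,-2.4)
im=get_image('top')
b=mask(im,(325,110,420,250),(100,120,70),(130,255,255));b=big(b) if b.any() else b;print('top face',rect(pts(b),.095))
w=get_image('wrist');cv2.imwrite('pics/w2.png',w[:,:,::-1])
E
```

```text
t 9.68 tcp [ 478.4 -134.    58.6] psi -2.48 tilt [-0.0002  0.0001] | shift [ 0.1 -0.1 -1.4] spin -0.08 F [ 0.2 -0.6  0.6] open 85.5 grip 0.0
top face (array([ 609.6, -140.6]), array([26. , 76.5]), 89.41)
```

View pics/w2.png

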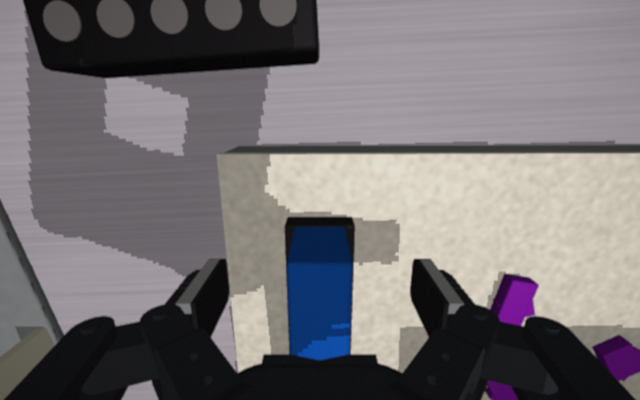

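The scraper stands on the plate between the open pads (cols 285–355, near end at row 220). The grasp is about 75 mm from its middle, so I'll close.

servo_tool(
  increments=[
    [0, 0, 0, -1.5, 0],
    [0, 0, 0, 0, 0],
    [0, 0, 0, 0, 0],
    [0, 0, 0, 0, 0],
    [0, 0, 0, 0, 0],
    [0, 0, 0, 0, 0],
    [0, 0, 0, 0, 0],
  ],
  force=110,
)

```text
t: 10.65
tool_pos: [0.4796, -0.1343, 0.0606]
tool_rot: [0.067, 3.14, -0.0]
contact_force: [1.7, 0.2, 1.7]
opening: 0.0252
grip_force: 108.1
```

servo_tool(
  increments=[
    [0, 0, 0, -0.7, 0],
    [0, 0, 0, 0, 0],
    [0, 0, 12, 0, 0],
    [0, 0, 12, 0, 0],
    [0, 0, 12, 0, 0],
    [0, 0, 0, 0, 0],
  ],
)

```text
t: 11.4
tool_pos: [0.4805, -0.0969, 0.0608]
tool_rot: [-0.064, -3.14, -0.001]
contact_force: [0.3, -0.0, -1.2]
opening: 0.0249
grip_force: 108.0
```

```bash
python3 - <<'E'
from h import *
x,y=st(8-75,0);to(x,y,60,-2.4)
im=get_image('top')
b=mask(im,(290,110,420,250),(100,120,70),(130,255,255));b=big(b);print('top face',rect(pts(b),.095))
v=np.vstack([cv2.resize(im[120:240,210:420],None,fx=2.5,fy=2.5),cv2.resize(get_image('scene')[170:280,240:450],None,fx=2.5,fy=2.5)]);cv2.imwrite('pics/t3.png',v[:,:,::-1])
E
```

```text
t 11.4 tcp [480.5 -96.9  60.8] psi -2.32 tilt [-0.0006  0.0006] | shift [  0.5 112.7   0.8] spin 0.08 F [ 0.3 -0.  -1.2] open 24.9 grip 108.0
top face (array([ 608.4, -101.6]), array([26. , 84.4]), 89.59)
```

View pics/t3.png

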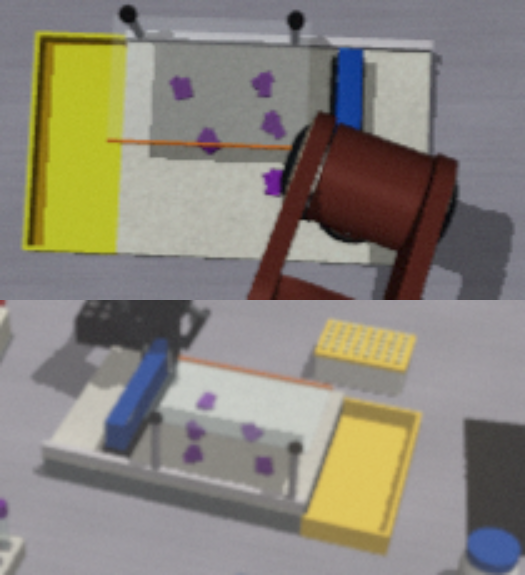

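The scraper is held level and upright at the −y side, its far end at about station x +104 mm (clear of the lip at 115). All five chips lie ahead of it, so I'll sweep.

servo_tool(
  increments=[
    [0, 0, 8, 0, 0],
    [0, 0, 10, 0, 0],
    [0, 0, 10, 0, 0],
    [0, 0, 10, 0, 0],
    [0, 0, 10, 0, 0],
    [0, 0, 10, 0, 0],
    [0, 0, 10, 0, 0],
    [0, 0, 10, 0, 0],
    [0, 0, 10, 0, 0],
    [0, 0, 10, 0, 0],
    [0, 0, 10, 0, 0],
    [0, 0, 8, 0, 0],
  ],
)

```text
t: 13.0
tool_pos: [0.4858, 0.0183, 0.061]
tool_rot: [0.067, 3.141, -0.0]
contact_force: [0.4, 0.1, -2.1]
opening: 0.0247
grip_force: 108.1
```

```bash
python3 - <<'E'
from h import *
x,y=st(8-75,165);to(x,y,60,-2.4)
im=get_image('top')
b=big(mask(im,(230,110,420,250),(100,120,50),(130,255,255)));print('top face',rect(pts(b),.095))
E
```

```text
t 13.0 tcp [485.8  18.3  61. ] psi -2.43 tilt [ 0.     -0.0001] | shift [  1.2 162.4   1. ] spin -0.03 F [ 0.4  0.1 -2.1] open 24.7 grip 108.1
top face (array([608.8,  11.4]), array([25. , 90.5]), 87.05)
```

servo_tool(
  increments=[
    [0, 0.5, 9, 0.5, 0],
    [0, 0, 10, 0, 0],
    [0, 0, 10, 0, 0],
    [0, 0, 10, 0, 0],
    [0, 0, 10, 0, 0],
    [0, 0, 10, 0, 0],
    [0, 0, 10, 0, 0],
    [0, 0, 9, 0, 0],
    [0, 0, 8, 0, 0],
    [0, 0, 8, 0, 0],
    [0, 0, 8, 0, 0],
    [0, 0, 8, 0, 0],
  ],
)

```text
t: 14.55
tool_pos: [0.49, 0.1281, 0.0606]
tool_rot: [0.067, 3.141, 0.0]
contact_force: [-0.4, -1.2, 0.4]
opening: 0.0249
grip_force: 108.5
```

servo_tool(
  increments=[
    [0, 0, 8, 0, 0],
    [0, 0, 8, 0, 0],
    [0, 0, 8, 0, 0],
    [0, 0, 8, 0, 0],
    [0, 0, 8, 0, 0],
    [0, 0, 8, 0, 0],
    [0, 0, 4, 0, 0],
    [0, 0, 0, 0, 0],
  ],
)

```text
t: 15.55
tool_pos: [0.4919, 0.1799, 0.0602]
tool_rot: [-0.066, -3.14, 0.0]
contact_force: [0.3, 0.3, -1.3]
opening: 0.0247
grip_force: 108.2
```

```bash
python3 - <<'E'
from h import *
x,y=st(8-75,165);to(x,y,60,-2.4)
im=get_image('top')
v=np.vstack([cv2.resize(im[120:240,210:420],None,fx=2.5,fy=2.5),cv2.resize(get_image('scene')[170:280,240:450],None,fx=2.5,fy=2.5)]);cv2.imwrite('pics/t4.png',v[:,:,::-1])
E
```

```text
t 15.55 tcp [491.9 179.9  60.2] psi -2.41 tilt [-0.0006 -0.    ] | shift [0.4 0.8 0.2] spin -0.01 F [ 0.3  0.3 -1.3] open 24.7 grip 108.2
```

View pics/t4.png

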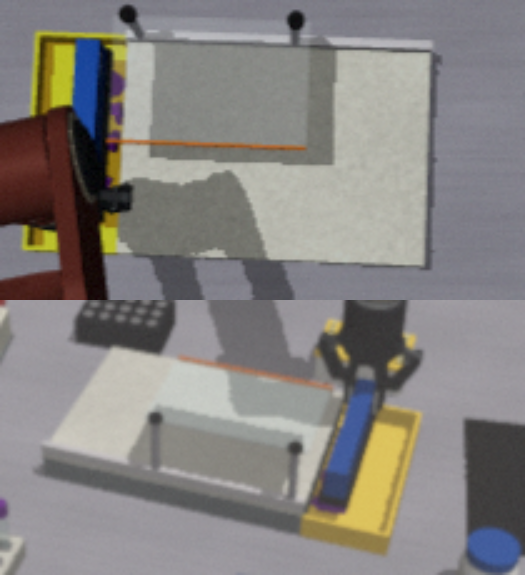

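The plate is clean and chips show in the trough beside the plate edge. I'll lift straight up and go to the mat.

servo_tool(
  increments=[
    [0, 0, 6, 0, 0],
    [0, 0, 0, -10, 0],
    [0, 0, 0, -25, 0],
    [0, 0, 0, -30, 0],
    [0, 0, 0, -30, 0],
    [0, 0, 0, -15, 0],
    [0, 0, 0, 0, 0],
  ],
)

```text
t: 16.52
tool_pos: [0.4932, 0.1857, 0.172]
tool_rot: [0.067, 3.138, 0.001]
contact_force: [-0.2, -0.4, -1.9]
opening: 0.0245
grip_force: 108.2
```

servo_tool(
  increments=[
    [0, 10, 25, 0, -2],
    [0, 10, 35, 0, -2],
    [0, 10, 35, 0, -2],
    [0, 10, 35, 0, -2],
    [0, 0, 35, 0, 0],
    [0, 0, 15, 0, 0],
    [0, 0, 0, 0, 0],
    [0, 0, 0, 0, 0],
  ],
)

```text
t: 17.52
tool_pos: [0.4458, 0.3638, 0.1698]
tool_rot: [0.151, -3.137, 0.002]
contact_force: [0.3, 0.3, -2.4]
opening: 0.0248
grip_force: 108.5
```

```bash
python3 - <<'E'
from h import *
to(443.8,374.5,24.5,5.6)
im=get_image('top')
ch=mask(im,(205,125,340,230),(130,60,30),(165,255,255))
n,l,s,c=cv2.connectedComponentsWithStats(ch)
a=np.radians(YAW);T=st(2.5,182)
for i in range(1,n):
    if s[i,4]>6:
        w=ray("top",c[i],.009)[0,:2]*1000-T;print('chip in trough',s[i,4],(w@np.array([[np.cos(a),-np.sin(a)],[np.sin(a),np.cos(a)]])).round())
v=np.vstack([cv2.resize(im[120:240,130:340],None,fx=2.5,fy=2.5),cv2.resize(get_image('scene')[170:280,300:510],None,fx=2.5,fy=2.5)]);cv2.imwrite('pics/t5.png',v[:,:,::-1])
E
```

```text
t 17.52 tcp [445.8 363.8 169.8] psi 5.51 tilt [-0.0009 -0.0012] | shift [  0.8  11.  145.3] spin -0.09 F [ 0.3  0.3 -2.4] open 24.8 grip 108.5
chip in trough 97 [ 69. -27.]
chip in trough 23 [ 40. -39.]
chip in trough 8 [ 14. -38.]
chip in trough 12 [ -0. -35.]
chip in trough 64 [-44. -24.]
```

View pics/t5.png

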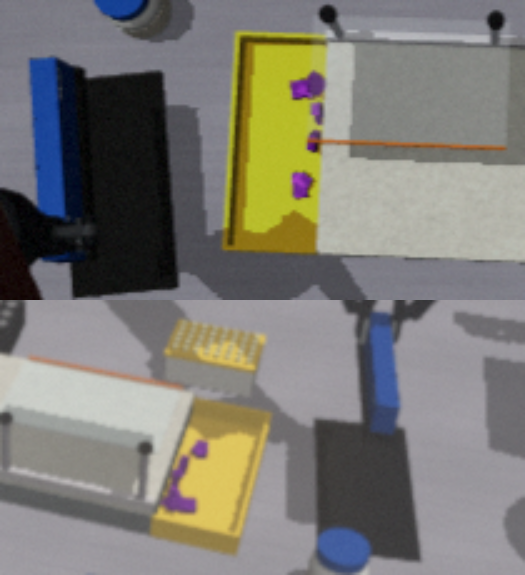

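All five chips are in the trough: a pair at the top, two at the wall, one lower, all y −24 to −39 mm in its frame. The scraper hangs level over the mat area, so I'll lower it.

servo_tool(
  increments=[
    [0, 1, 11, 10, -0.1],
    [0, 0, 0, 40, 0],
    [0, 0, 0, 40, 0],
    [0, 0, 0, 30, 0],
    [0, 0, 0, 15, 0],
    [0, 0, 0, 5, 0],
    [0, 0, 0, 2, 0],
    [0, 0, 0, 1, 0],
    [0, 0, 0, 1, 0],
    [0, 0, 0, 0.7, 0],
    [0, 0, 0, 0, 0],
  ],
)

```text
t: 19.0
tool_pos: [0.4438, 0.3757, 0.0259]
tool_rot: [-0.155, 3.138, 0.0]
contact_force: [0.0, 0.1, -2.0]
opening: 0.0246
grip_force: 108.6
```

```bash
python3 -c "
from h import *
to(443.8,374.5,24.5,5.6)"
```

```text
t 19.0 tcp [443.8 375.7  25.9] psi 5.65 tilt [0.0001 0.0001] | shift [ 0.1 -1.2  1.4] spin 0.05 F [ 0.   0.1 -2. ] open 24.6 grip 108.6
```

servo_tool(
  increments=[
    [0, 0, 0, 0.7, 0],
    [0, 0, 0, 0.6, 0],
    [0, 0, 0, 0.5, 0],
    [0, 0, 0, 0, 0],
    [0, 0, 0, 0, 0],
  ],
)

```text
t: 19.62
tool_pos: [0.4438, 0.3757, 0.0246]
tool_rot: [0.155, -3.138, 0.0]
contact_force: [-3.4, -2.3, 4.9]
opening: 0.0247
grip_force: 109.3
```

Contact is made (5 N), so I'll release and rise.

servo_tool(
  increments=[
    [1, 0, 0, 0, 0],
    [1, 0, 0, 0, 0],
    [1, 0, 0, 0, 0],
    [1, 0, 0, 0, 0],
    [1, 0, 0, 0, 0],
    [1, 0, 0, -20, 0],
    [1, 0, 0, -40, 0],
    [1, 0, 0, -50, 0],
    [1, 0, 0, -50, 0],
    [1, 50, 0, 0, 0],
    [1, 0, 0, 0, 0],
    [1, 0, 0, 0, 0],
  ],
)

```text
t: 21.12
tool_pos: [0.3943, 0.3709, 0.185]
tool_rot: [-0.155, 3.136, 0.001]
contact_force: [0.2, 0.3, -0.3]
opening: 0.0857
grip_force: 0.0
```

```bash
python3 - <<'E'
from h import *
to(0,0,0)
im=get_image('top')
b=big(mask(im,(130,130,215,260),(100,120,70),(130,255,255)));print('top face',rect(pts(b),.059),'mat 518.4 381.8 yaw 5.61')
v=np.vstack([cv2.resize(im[100:240,130:340],None,fx=2,fy=2),cv2.resize(get_image('scene')[170:300,300:510],None,fx=2,fy=2)]);cv2.imwrite('pics/t6.png',v[:,:,::-1])
E
```

```text
t 21.12 tcp [394.3 370.9 185. ] psi 5.67 tilt [0.0016 0.0008] | shift [ 429.4 -330.2  184.1] spin None F [ 0.2  0.3 -0.3] open 85.7 grip 0.0
top face (array([519.6, 382.5]), array([188.7,  27.1]), 5.47) mat 518.4 381.8 yaw 5.61
```

View pics/t6.png

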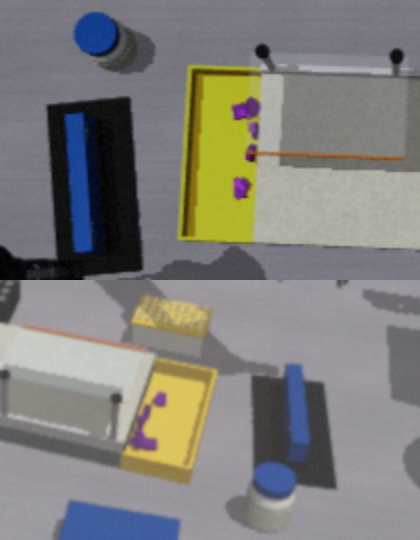

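The scraper stands on the mat 1 mm from its centre and lined up with it. The chips lie in the trough, and the gripper is clear.

```bash
python3 -c "
from station import *
print(finish_job())"
```

```text
the job is handed in; nothing more can be done
None
```

I handed the job in at about 21 s of the 61 s: the last pictures show all five chips in the trough and the scraper upright on the mat, about 1 mm from its centre and lined up with it, but no verdict came back.

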